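Shut the butter box and snap its lever latch over

TASK

Put the butter away: push the half-open lid of the butter box down until it is fully shut, then push the lever latch at its front forwards, out over the front of the box, past its middle until it snaps over and stays there. Use only the outside of the fingers, gently: pinch and lift nothing, do not raise the lid further, do not shove the box along, and leave the jam jar, the mug and the teaspoon alone.

Things in the scene. Friction and masses are not known exactly. Their poses are not given: they have to be found in the camera images.
- butter_box: low white enamelled box, loose on the worktop, 2 kg, 130 (x) x 180 (y) x 70 mm high without its lid. Origin: centre of its underside; z up, y along its length, -x is its front (the side with the latch, which looks to the robot's right or half towards the robot). The lid's hinge line runs along y at x = +65 mm, z = 70 mm.
- lid_board (a joint): the wooden lid's hinge: 0 shut, grows as the lid opens upward (rad, up to 0.9); starts part open. Stiff enough to stay at any angle; pushing it down near its front edge takes about 2 N.
- lid_mid (a point): centre of the top face of the light wooden lid, which is 134 (x) x 186 (y) x 12 mm; turns with the lid, z square out of its top face, x from the front edge to the hinge, y along its length. It lies 66 mm in front of the hinge line and 12.5 mm above it when the lid is shut.
- latch_lever (a joint): the latch lever's hinge on the lid: 0 open (lever leaning 0.55 rad back over the lid, measured from square to the lid), 1.1 latched (leaning 0.55 rad forwards, out over the front of the box, its hook drawn under the keeper). An over-centre spring drives it to the nearer end; the middle is 0.55. Getting it started takes about 3 N at the tip, and past the middle it snaps over by itself.
- latch_pin (a point): the lever's pivot, middle of its pin, on the lid's front edge 142 mm in front of the lid's hinge line and 14 mm above it when shut; the pin runs along the box's y. The lever is a steel plate 46 mm wide (y), 5 mm thick and 62 mm long from pin to tip, midway along the lid's front edge.
- latch_tip (a point): tip of the lever: centre of the black round bar, 12 mm thick and 46 mm long, at its free end, 62 mm from the pin. With the lid shut it stands about 137 mm above the worktop, 32 mm behind the pin when open and 32 mm in front of it when latched.
- butter: a packet of butter, 73 x 102 x 37 mm, lying loose in the box; origin: centre of its underside.
- jam_jar: small glass jam jar, 58 x 61 x 100 mm, behind the hinge or off beyond the latch towards the far end, 0.15 m or more from the box's centre; origin: centre of its underside. To be left alone.
- mug_table: mug with handle, 84 x 118 x 101 mm, white with blue bands, on the other of these two sides; origin: centre of its underside. To be left alone.
- teaspoon: teaspoon, 132 x 26 x 9 mm, lying flat on the worktop along the far end of the box (its -y end); origin: centre of its underside. To be left alone.
Things that resemble listed ones, but are neither listed nor needed, are in the scene too. Leave any green or red look-alike of the butter alone.

How it is judged (in metres and radians):
On the way, in this order (a step that is already met when the one before it is completed fails the run):
1. the lid is fully shut, the latch still open (value of joint lid_board below 0.03 rad and value of joint latch_lever below 0.3 rad), for 0.2 s.
2. the latch has snapped over with the lid shut (value of joint lid_board below 0.03 rad and value of joint latch_lever above 1 rad), for 0.2 s.
At the end, for the whole second after the job is handed in: The lid is shut (hinge under 0.03 rad), the latch lever rests at its latched end (over 1.0 of 1.1 rad), the butter is still in the box (centre within 70 mm of the box's), and the box stands level and at rest within 25 mm of where it started (all of step 2 and horizontal distance between butter and butter_box below 0.07 m and angle between butter_box's own z axis and vertical below 0.05 rad and linear speed of butter_box below 0.02 m/s and distance of butter_box from where it was at the start of the episode below 0.025 m); the robot touches nothing.
It fails at once if the latch is flipped while the lid is open (value of joint latch_lever above 0.7 rad and value of joint lid_board above 0.1 rad).
It fails at once if the lid is raised further (value of joint lid_board above 0.8 rad).
It fails at once if the lever is pinched or forced (over 35 N) (contact force between the fingers and latch_lever above 35 N).
It fails at once if the box is shoved more than 25 mm or lifted (distance of butter_box from where it was at the start of the episode above 0.025 m or height (world z) of butter_box above 0.012 m).
It fails at once if the jam jar, mug or teaspoon is moved more than 25 mm (distance of any of jam_jar, mug_table, teaspoon from where it was at the start of the episode above 0.025 m).
It also fails if it takes over 35 s, if anything falls off the work surface, if the arm or the gripper's body presses on something with over 40 N, if the wrist force passes 120 N, or if a joint passes its speed limit or range.

ROBOT

A 6-joint arm with a two-finger parallel gripper is mounted at the origin on a cart in front of the work surface, level with it; the furniture and walls round the work are solid. World frame = base frame: x ahead of the robot, y to its left, z up, the work surface at z = 0. Lengths are in mm, angles in degrees, forces in N, time in s.
With the tool pointing down it reaches from about 350 to 850 mm from the base axis. Payload 8.1 kg.
Tool frame: the origin (TCP) lies midway between the tips of the shut fingers; the grasp point (between the pads) lies 19 mm behind it; z points along the fingers, y is the line along which they close (so a half turn about z gives the same grasp; the last joint's range is limited). The gripper opens to 85 mm and grips with 20 to 120 N. Pads are 22 mm wide; open, the fingers measure 114 mm over their backs; the gripper's body (76 mm by 85 mm) begins 54 mm behind the grasp point. The pads swing forward as they close: fully open they stand 13 mm farther back than shut.
Start: joints at [62.716, 7.471, 85.268, -0, 87.261, -4.893], TCP at [228.536, 554.776, 231.292] pointing down, gripper open.
Joint ranges: [-169.43, 169.43], [-51.17, 129.36], [1.28, 143.12], [-76.62, 256.62], [0, 156.53], [-152.29, 152.29]. Speed limits (degrees/s): [136.94, 136.94, 159.86, 180, 180, 180].

INTERFACE

Orientations are given as [roll, pitch, yaw] about the fixed x, y, z axes, in that order (R = Rz(yaw) Ry(pitch) Rx(roll)).
In Python, from bench import sense, snapshot, order, finder gives the robot as it stands.
- The arm moves only by the tool send_rows, never from a script. Its argument "steps" is a list of rows, each a list of 2 entries, a list of its own where there are three numbers: the shift along the world's x, y, z in units of 30 mm (1.0 is 30 mm), then the turn, a rotation vector about the world's x, y, z in rad. In form: [[[dx, dy, dz], [wx, wy, wz]], ...]. A call has 1 to 10 rows; each row is the pose to reach, as a shift and turn from the pose commanded when the call began; what a row does not reach only later rows make up. A row lasts 1/8 s, in which the tool goes at most 62.5 mm and 10.7 degrees, less where a joint would pass 70% of its speed; a pose out of reach is approached as far as the arm can. A call with a gripper value outside its range is refused whole. "fingers" is the closure, from 0 (fully open) to 1 (shut), set as the call begins (left out, the last holds). The fingers move at their own pace and stop on an object; "squeeze" is the grip in N (left out, the last holds). Time passes only in rows, so rows that repeat a pose let the fingers close. It gives the time, the measured TCP pose, the force, the opening and the grip force at its end, in the units of the state.
- sense(): the state, without advancing time (a new reading comes with each control period).
- snapshot(name): name is "scene" or "side" or "wrist"; returns a dict with "img" (420x560x3 uint8, red, green, blue), "K" (3x3 intrinsics, pixels), "pose" (4x4, takes a point from camera to world coordinates). Camera axes: x right, y up, looking along -z (the intrinsics and any distortion apply to the point x, -y, -z); pixel columns grow to the right and rows downward; lengths in mm; the calibration is good to about 2 mm. A picture is of the moment at which its call begins. There is no depth.
- order.hand_in(): hands the job in; it is judged then, once.
Trained networks look in the newest picture that a camera, given by its name, has taken for a name from the list of things; names that differ only in an ending like _2 or _b are one class to them, and where a whole thing is asked for, a point or a joint stands for the part that bears it (a point fixed in the world has none). Each returns a list of dicts, best first, with "confidence" (0 to 1); they miss things now and then, are a little off and sometimes report something else, mostly with a low value. They report only what shows in the picture. A call takes as long as a camera call. They do not tell look-alikes from the thing itself.
- finder.find_in(label, camera): "box" ([left, top, width, height] as shares, 0 to 1, of the picture: columns of its width, rows of its height, round what is visible of it).
- finder.trace(label, camera): "mask" (420x560 bool, what is visible of it) and "box" ([left, top, width, height] as shares, 0 to 1, of the picture: columns of its width, rows of its height, round what is visible of it).
- finder.pinpoint(label, camera): "at" ([column, row] as shares, 0 to 1, of the picture: columns of its width, rows of its height: a listed point, or the origin of a listed thing).
The state is a dict: "time": time; "joint_pos": joint angles; "qd": joint speeds; "joint_efforts": joint torques, N m; "tool_pos": TCP position; "tcp_rot": TCP orientation; "ft_force": force on the tool from outside, world axes, zero at the start; "wrist_torque": the same for the moment, N m; "finger_gap": finger opening in mm; "grip_force": force on a finger pad.
Only numpy, scipy, OpenCV 4.12 (cv2) and the standard library are available. Lean on these libraries where they do the work, as an engineer would, in place of code of your own. Each camera call takes 0.05 s, during which the arm holds its last target. There are 200 camera calls.

## Working session

There is one attempt and no reset: what is moved stays moved. The work goes in short steps, Python scripts to look and compute and a tool call to move; the robot and the scene stay as the last step left them, time stands still between calls to the robot, and variables do not carry over. Pictures are saved under pics/ and viewed, at most 10 in all, crops included, and the job is handed in when it is done.

Besides the shell and the picture viewer there is one more tool, called after "Call:" as name(argument=value, ...), one argument or row to a line, values as JSON. send_rows: Moves the arm, as the interface text tells. Its arguments: {"type":"object","properties":{"steps":{"type":"array"},"fingers":{"type":"number"},"squeeze":{"type":"number"}},"required":["steps"]}

```bash
mkdir -p pics; cat > h.py <<'E'
import numpy as np, cv2
from bench import sense, snapshot, order, finder
def proj(s,P):
    P=np.atleast_2d(P);T=np.linalg.inv(s["pose"]);c=P@T[:3,:3].T+T[:3,3]
    q=np.c_[c[:,0],-c[:,1],-c[:,2]]@np.array(s["K"]).T
    return q[:,:2]/q[:,2:]
def ray(s,uv):
    d=np.linalg.inv(s["K"])@[uv[0],uv[1],1];d=np.array([d[0],-d[1],-d[2]])
    return s["pose"][:3,3],s["pose"][:3,:3]@(d/np.linalg.norm(d))
def tri(rs):
    A=sum(np.eye(3)-np.outer(d,d) for o,d in rs);b=sum((np.eye(3)-np.outer(d,d))@o for o,d in rs)
    p=np.linalg.solve(A,b);return p,[np.linalg.norm(np.cross(p-o,d)) for o,d in rs]
E
python3 - <<'E'
from h import *
S={}
ims=[]
for c in ["scene","side"]:
    s=snapshot(c);S[c]=s;ims.append(s["img"]);np.savez("pics/"+c,**{k:np.array(s[k]) for k in("img","K","pose")})
    cv2.imwrite(f"pics/{c}0.png",cv2.resize(s["img"][:,:,::-1],(784,588)))
    print(c,s["pose"][:3,3].round())
for n in ["lid_mid","latch_pin","latch_tip","butter_box","butter","jam_jar","mug_table","teaspoon"]:
    rs=[]
    for c in S:
        f=finder.pinpoint(n,c)
        for g in f[:2]: print(n,c,(np.array(g["at"])*[560,420]).round(1),round(g["confidence"],2))
        if f: rs.append(ray(S[c],np.array(f[0]["at"])*[560,420]))
    if len(rs)==2:
        p,e=tri(rs);print("   ->",p.round(1),np.round(e,1))
print(sense()["time"])
E
```

```text
scene [ 609. -726. 1132.]
side [559. 682. 602.]
lid_mid scene [245.9 177.9] 0.63
lid_mid side [306.4 222.9] 0.93
lid_mid side [303.6 256.7] 0.63
   -> [ 471.8 -100.2  112.3] [5. 5.]
latch_pin scene [225.2 195.1] 0.61
latch_pin scene [243.5 204.1] 0.47
latch_pin side [318.9 197.5] 0.72
   -> [ 435.8 -166.4  141.4] [5.3 5.3]
latch_tip scene [232.8 171.7] 0.84
latch_tip side [304.3 195.5] 0.65
   -> [ 462.4 -125.4  172. ] [8.2 8.2]
butter_box scene [241.2 206.7] 0.95
butter_box side [306.6 257.9] 0.63
   -> [ 461.6 -116.6    0.8] [0. 0.]
butter scene [212.8 358.7] 0.88
butter scene [269.8 109.9] 0.75
butter side [299.  192.1] 0.8
butter side [297.9 363.9] 0.68
   -> [ 449.  -485.    -8.6] [0.3 0.3]
jam_jar scene [236.5 288.3] 0.65
mug_table scene [282.2 162.3] 0.7
mug_table side [270.5 300.4] 0.91
mug_table side [317.7 198.3] 0.27
   -> [552.1  26.5  -2.2] [2.2 2.2]
teaspoon scene [294.7 217.2] 0.83
teaspoon side [252.7 253.9] 0.53
   -> [ 595.1 -134.7    4.7] [0.5 0.5]
0.9
```

View pics/scene0.png

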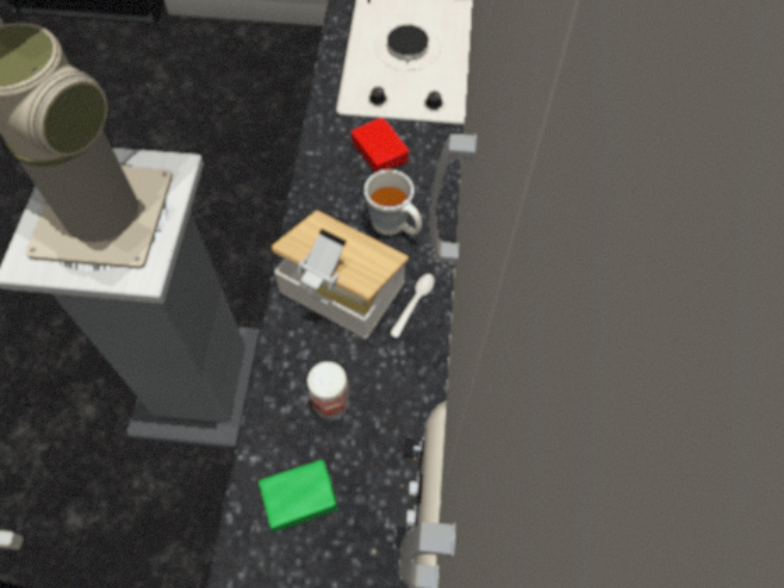

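View pics/side0.png

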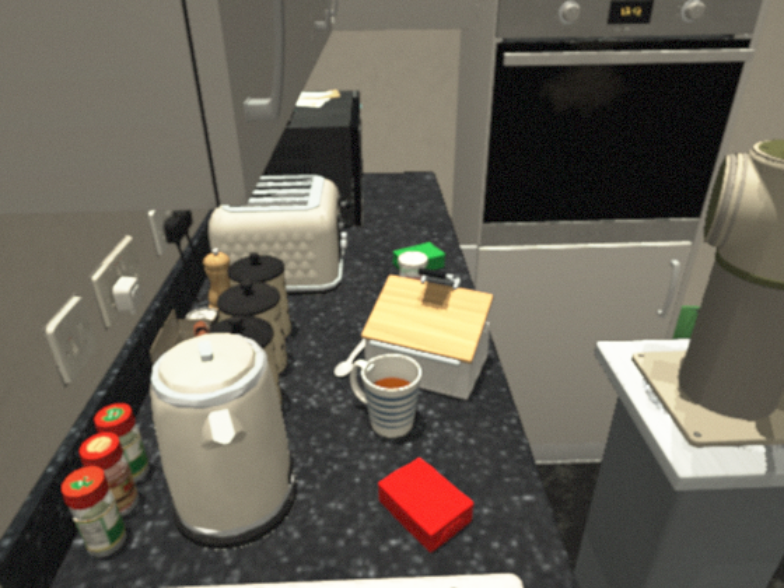

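The scene picture (784x588) shows the half-open wooden lid at about (340,250), with the steel lever and its black bar at (325,245). The latch side faces the camera and the robot's right. The mug (390,205) is behind the hinge, the jar (328,388) is in front, and the spoon (412,305) is at the far end. The red (380,145) and green (297,493) blocks are look-alikes and aren't needed. There is only one lidded box, so next I fit its pose and lid angle.

```bash
cat >> h.py <<'E'
from scipy.optimize import least_squares
def model(x,y,psi,th,q=0.):
    c,s=np.cos(psi),np.sin(psi);R=np.array([[c,-s,0],[s,c,0],[0,0,1]])
    def lid(u,v,w): # u in front of hinge, v along y, w above
        return np.array([65-u*np.cos(th)+w*np.sin(th)*1, v, 70+u*np.sin(th)+w*np.cos(th)])
    a=q-0.55
    P=dict(box=np.zeros(3),mid=lid(66,0,12.5),pin=lid(142,0,14),tip=lid(142+62*np.sin(a),0,14+62*np.cos(a)))
    for i,(u,v) in enumerate([(133,-93),(133,93),(-1,93),(-1,-93)]): P[f"c{i}"]=lid(u,v,12.5)
    for i,(u,v) in enumerate([(-65,-90),(-65,90),(65,90),(65,-90)]): P[f"b{i}"]=np.array([u,v,0.])
    return {k:R@p+[x,y,0] for k,p in P.items()}
E
python3 - <<'E'
from h import *
S={c:dict(np.load(f"pics/{c}.npz")) for c in("scene","side")}
O=[("scene","mid",245.9,177.9),("side","mid",306.4,222.9),("scene","pin",225.2,195.1),("side","pin",318.9,197.5),
("scene","tip",232.8,171.7),("side","tip",304.3,195.5),("scene","box",241.2,206.7),("side","box",306.6,257.9)]
# lid corners seen in pictures (784 scale)
k=560/784
O+=[("scene","c2",318*k,213*k),("scene","c1",273*k,248*k),("scene","c3",407*k,258*k),("scene","c0",376*k,295*k),
("side","c2",472*k,357*k),("side","c1",493*k,291*k),("side","c3",365*k,321*k),("side","c0",389*k,278*k)]
def res(p):
    M=model(*p);return np.concatenate([proj(S[c],M[n])[0]-[u,v] for c,n,u,v in O])
r=least_squares(res,[460,-117,1.15,.4],loss="soft_l1",x_scale=[10,10,.1,.1])
print(r.x.round(3),r.cost)
for o,e in zip(O,r.fun.reshape(-1,2)): print(o[:2],e.round(1))
for th in(r.x[3],0):
  for n,p in model(*r.x[:3],th).items(): print(n,p.round(0))
  print()
M=model(*r.x)
for c in S:
    im=S[c]["img"][:,:,::-1].copy();im=cv2.resize(im,None,fx=2,fy=2)
    f=lambda n:tuple(int(t) for t in (proj(S[c],M[n])[0]*2))
    for a,b in[("c0","c1"),("c1","c2"),("c2","c3"),("c3","c0"),("b0","b1"),("b1","b2"),("b2","b3"),("b3","b0"),("pin","tip")]: cv2.line(im,f(a),f(b),(255,0,255),1)
    u,v=f("mid");cv2.imwrite(f"pics/{c}fit.png",cv2.resize(im[max(0,v-150):v+150,u-200:u+200],None,fx=1,fy=1))
a,b=[cv2.imread(f"pics/{c}fit.png") for c in S]
cv2.imwrite("pics/fit.png",np.hstack([a,b]))
E
```

```text
[ 4.64683e+02 -1.14961e+02  1.15200e+00  4.22000e-01] 43.30683384067849
('scene', 'mid') [-3.7  2.5]
('side', 'mid') [-1.2  0.3]
('scene', 'pin') [-0.3  0.7]
('side', 'pin') [-4.3  0.2]
('scene', 'tip') [ 3.4 -1.6]
('side', 'tip') [ 4.1 -1.4]
('scene', 'box') [ 1.3 -0.3]
('side', 'box') [-1.2  0.7]
('scene', 'c2') [-3.7 -0.4]
('scene', 'c1') [-3.  -0.5]
('scene', 'c3') [-0.6 -0.3]
('scene', 'c0') [-5.2  2.1]
('side', 'c2') [-0.   1.4]
('side', 'c1') [-0.2 -0.1]
('side', 'c3') [-2.7  9.6]
('side', 'c0') [-0.3 -4.1]
box [ 465. -115.    0.]
mid [ 469. -106.  108.]
pin [ 441. -169.  141.]
tip [ 462. -122.  176.]
c0 [ 529. -200.  136.]
c1 [ 359. -124.  136.]
c2 [409. -12.  81.]
c3 [579. -88.  81.]
b0 [ 520. -211.    0.]
b1 [ 356. -138.    0.]
b2 [409. -19.   0.]
b3 [573. -92.   0.]

box [ 465. -115.    0.]
mid [ 464. -116.   82.]
pin [ 433. -185.   84.]
tip [ 447. -156.  137.]
c0 [ 522. -215.   82.]
c1 [ 352. -139.   82.]
c2 [407. -17.  82.]
c3 [576. -93.  82.]
b0 [ 520. -211.    0.]
b1 [ 356. -138.    0.]
b2 [409. -19.   0.]
b3 [573. -92.   0.]
```

View pics/fit.png

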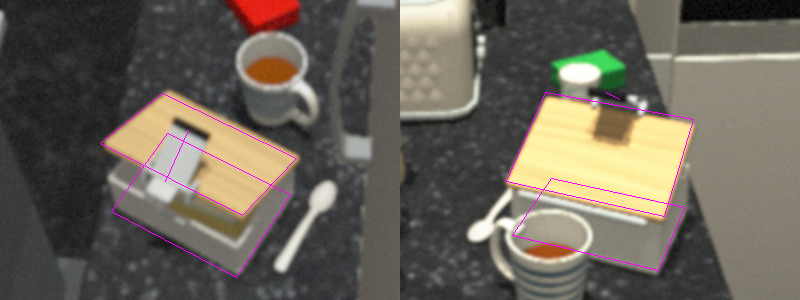

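```bash
python3 -c "
from h import *
s=sense();print(s)"
```

```text
{'time': 0.9, 'joint_pos': array([ 6.27181662e+01,  7.46928016e+00,  8.52664981e+01, -2.16053671e-03,
        8.72624189e+01, -4.89154448e+00]), 'qd': array([-0.05265696, -0.00693929, -0.04638327, -0.01542425,  0.12233255,
        0.0303317 ]), 'joint_efforts': array([-6.27710742e-04, -5.69317067e+01, -5.00861692e+01, -5.70809079e-04,
        1.54240683e-03, -8.66723235e-05]), 'tool_pos': array([228.52971854, 554.78359421, 231.32439363]), 'tcp_rot': array([1.79998388e+02, 2.30394054e-03, 1.57609814e+02]), 'ft_force': array([-0.92660011,  0.47317305, -0.01035649]), 'wrist_torque': array([ 0.03560966, -0.01717953,  0.02230163]), 'grip_force': 0.0, 'finger_gap': 85.4528977501297}
```

Call:
send_rows(
  steps=[
    [[0.7,-2,0.3],[0,0,0]],
    [[1.4,-4,0.3],[0,0,0]],
    [[2.1,-6,0.3],[0,0,0]],
    [[2.8,-8,0.3],[0,0,0]],
    [[3.4,-10,0.3],[0,0,0]],
    [[4,-12,0.3],[0,0,0]],
    [[4.5,-14,0.3],[0,0,0]],
    [[4.7,-16,0.3],[0,0,0]],
  ],
  fingers=1,
  squeeze=20,
)

```text
time: 1.9
tool_pos: [369.6, 75.1, 240.6]
tcp_rot: [180.0, 0.1, 157.6]
ft_force: [1.5, -0.3, 0.5]
finger_gap: -0.2
grip_force: 0.0
```

Call:
send_rows(
  steps=[
    [[0.2,-1.7,0],[0,0,0]],
    [[0.4,-3.4,0],[0,0,0]],
    [[0.6,-5.1,0],[0,0,0]],
    [[0.8,-6.7,-0.5],[0,0,0]],
    [[0.8,-6.7,-1.7],[0,0,0]],
    [[0.8,-6.7,-2.7],[0,0,0]],
    [[0.8,-6.7,-2.7],[0,0,0]],
  ],
)

```text
time: 2.78
tool_pos: [391.5, -123.4, 157.0]
tcp_rot: [180.0, -0.3, 157.6]
ft_force: [0.5, -0.7, -0.5]
finger_gap: 0.0
grip_force: 0.0
```

```bash
python3 - <<'E'
from h import *
t=[]
for c in("scene","side"):
    s=snapshot(c);u,v=proj(s,[440,-130,110])[0].astype(int)
    t.append(cv2.resize(s["img"][v-75:v+75,u-100:u+100,::-1],(400,300)))
cv2.imwrite("pics/a.png",np.hstack(t))
s=sense();print(s["tool_pos"],s["ft_force"])
E
```

```text
[ 393.56477649 -124.02006129  160.26251901] [ 0.23745304 -0.26573778  1.18389358]
```

View pics/a.png

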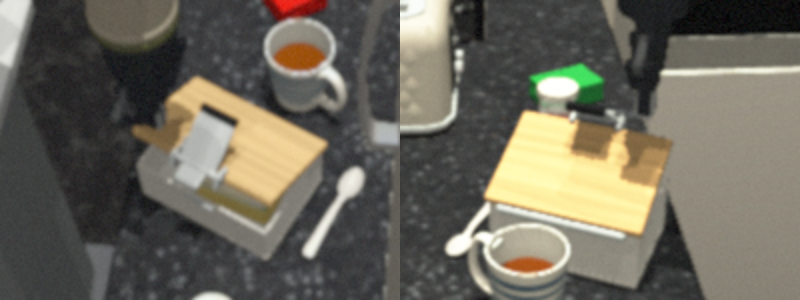

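The closed fingers (dark, at about (645,100) in the right crop) are above the lid's front edge on the near side and clear of the lever. I'll shift slightly towards the hinge and press.

Call:
send_rows(
  steps=[
    [[0.1,0.2,-0.3],[0,0,0]],
    [[0.1,0.2,-0.6],[0,0,0]],
    [[0.1,0.2,-0.9],[0,0,0]],
    [[0.1,0.2,-1.2],[0,0,0]],
    [[0.1,0.2,-1.5],[0,0,0]],
    [[0.1,0.2,-1.8],[0,0,0]],
    [[0.1,0.2,-2.1],[0,0,0]],
    [[0.1,0.2,-2.3],[0,0,0]],
    [[0.1,0.2,-2.4],[0,0,0]],
    [[0.1,0.2,-2.5],[0,0,0]],
  ],
)

```text
time: 4.12
tool_pos: [396.3, -118.0, 84.2]
tcp_rot: [-180.0, -0.0, 157.6]
ft_force: [-1.3, 0.0, 1.5]
finger_gap: -0.2
grip_force: 0.8
```

Call:
send_rows(
  steps=[
    [[0,0,-0.03],[0,0,0]],
    [[0,0,-0.06],[0,0,0]],
    [[0,0,-0.09],[0,0,0]],
    [[0,0,-0.09],[0,0,0]],
  ],
)

```text
time: 4.62
tool_pos: [396.4, -118.0, 82.5]
tcp_rot: [-180.0, 0.0, 157.6]
ft_force: [-5.3, 1.1, 10.0]
finger_gap: 0.1
grip_force: 5.0
```

Call:
send_rows(
  steps=[
    [[0,0,-0.03],[0,0,0]],
    [[0,0,-0.03],[0,0,0]],
    [[0,0,0.5],[0,0,0]],
    [[0.1,0.3,1.2],[0,0,0]],
    [[0.7,1.6,1.3],[0,0,0]],
    [[1.6,1.2,1.3],[0,0,0]],
    [[2.6,0.7,1.3],[0,0,0]],
    [[2.6,0.7,1.3],[0,0,0]],
  ],
)

```text
time: 5.62
tool_pos: [475.9, -97.5, 121.0]
tcp_rot: [180.0, 0.0, 157.6]
ft_force: [-0.6, -0.1, 0.5]
finger_gap: -0.1
grip_force: 0.0
```

```bash
python3 - <<'E'
from h import *
t=[]
M=model(464.7,-115,1.152,0)
for c in("scene","side"):
    s=snapshot(c);u,v=proj(s,[440,-130,110])[0].astype(int)
    for n in("latch_tip","latch_pin","lid_mid","butter_box"):
        f=finder.pinpoint(n,c);k={"latch_tip":"tip","latch_pin":"pin","lid_mid":"mid","butter_box":"box"}[n]
        print(c,n,[((np.array(g["at"])*[560,420]).round(1),round(g["confidence"],2)) for g in f[:1]],proj(s,M[k])[0].round(1))
    t.append(cv2.resize(s["img"][v-75:v+75,u-100:u+100,::-1],(400,300)))
cv2.imwrite("pics/b.png",np.hstack(t))
s=sense();print(s["tool_pos"],s["ft_force"])
E
```

```text
scene latch_tip [(array([228.1, 188.6]), 0.89)] [228.6 191.9]
scene latch_pin [(array([222. , 214.3]), 0.57)] [222.7 214.4]
scene lid_mid [(array([242.3, 186.3]), 0.82)] [240.4 189.7]
scene butter_box [(array([241.8, 202.8]), 0.67)] [242.5 206.4]
side latch_tip [(array([311.4, 202.3]), 0.48)] [312.7 201.8]
side latch_pin [(array([253.2, 251. ]), 0.65)] [315.9 214.4]
side lid_mid [(array([304.6, 229.8]), 0.77)] [306.4 230.3]
side butter_box [(array([303.4, 259.2]), 0.74)] [305.4 258.6]
[474.08472644 -96.88676217 120.7624102 ] [-0.24176957  0.08410085  0.04359619]
```

View pics/b.png

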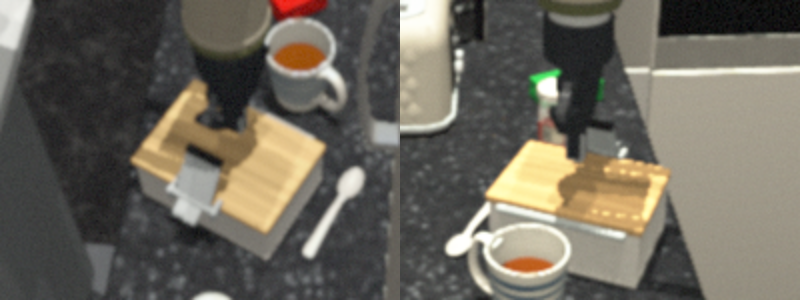

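The lid is shut: its points match the shut-lid model within about 4 px. The lever is still open, with its bar at (205,155) in the left crop. The fingers stand right behind it at (235,120), lined up with the lever. I'll lower a little and push along the box's -x.

Call:
send_rows(
  steps=[
    [[0,0,-0.4],[0,0,0]],
    [[-0.2,-0.5,-0.4],[0,0,0]],
    [[-0.4,-0.9,-0.4],[0,0,0]],
    [[-0.5,-1.1,-0.4],[0,0,0]],
    [[-0.55,-1.25,-0.4],[0,0,0]],
    [[-0.6,-1.4,-0.4],[0,0,0]],
    [[-0.65,-1.5,-0.4],[0,0,0]],
    [[-0.7,-1.6,-0.4],[0,0,0]],
    [[-0.75,-1.7,-0.4],[0,0,0]],
  ],
)

```text
time: 7.25
tool_pos: [452.5, -148.1, 109.7]
tcp_rot: [180.0, 0.1, 157.6]
ft_force: [0.5, 5.7, 12.7]
finger_gap: 0.1
grip_force: 6.7
```

The upward force is too high: the bar has probably caught under the wider upper part of the finger. I'll back off, raise so the bar meets the fingertip, and try again.

Call:
send_rows(
  steps=[
    [[0.1,0.25,0],[0,0,0]],
    [[0.25,0.6,0],[0,0,0]],
    [[0.4,0.9,0.3],[0,0,0]],
    [[0.4,0.9,0.55],[0,0,0]],
    [[0.4,0.9,0.55],[0,0,0]],
  ],
)

```text
time: 7.88
tool_pos: [464.6, -121.3, 126.3]
tcp_rot: [-180.0, 0.1, 157.6]
ft_force: [-0.2, -0.3, -0.3]
finger_gap: 0.1
grip_force: 0.0
```

```bash
python3 - <<'E'
from h import *
t=[]
for c in("scene","side"):
    s=snapshot(c);u,v=proj(s,[440,-130,110])[0].astype(int)
    for n in("latch_tip","lid_mid","butter_box"):
        f=finder.pinpoint(n,c)
        print(c,n,[((np.array(g["at"])*[560,420]).round(1),round(g["confidence"],2)) for g in f[:1]])
    t.append(cv2.resize(s["img"][v-60:v+40,u-67:u+67,::-1],(400,300),interpolation=cv2.INTER_CUBIC))
cv2.imwrite("pics/c.png",np.hstack(t))
s=sense();print(s["tool_pos"],s["ft_force"])
E
```

```text
scene latch_tip [(array([232.5, 191.3]), 0.96)]
scene lid_mid [(array([243.3, 189. ]), 0.7)]
scene butter_box [(array([241., 206.]), 0.96)]
side latch_tip [(array([311.5, 202.7]), 0.71)]
side lid_mid [(array([305.1, 227.7]), 0.86)]
side butter_box [(array([303.4, 257.4]), 0.92)]
[ 463.52887899 -121.07672358  124.82790819] [-0.52208083  0.13542953 -0.07129584]
```

View pics/c.png

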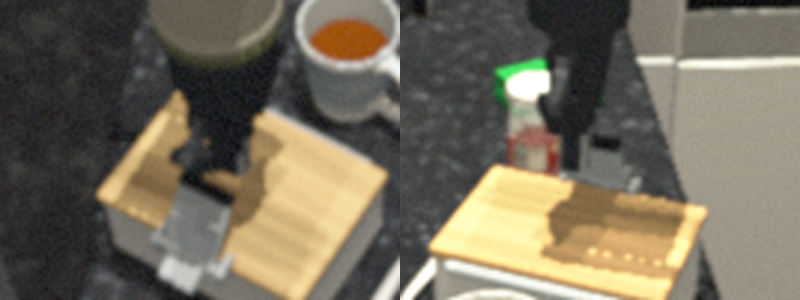

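```bash
python3 - <<'E'
from h import *
S={c:dict(np.load(f"pics/{c}.npz")) for c in("scene","side")}
p,e=tri([ray(S["scene"],(231,190.5)),ray(S["side"],(311.5,202.5))]);print(p,e)
for c in S:
    u,v=proj(S[c],[440,-130,110])[0].astype(int)
    print(c,[((proj(S[c],q)[0]-[u-67,v-60])*3).round() for q in([464,-121,126],[464,-121,160],p,[447,-156,137])])
E
```

```text
[ 450.71078968 -151.74099764  137.13740441] [np.float64(0.7544408382006116), np.float64(0.7544408382006054)]
scene [array([233., 164.]), array([231., 140.]), array([209., 190.]), array([203., 195.])]
side [array([173., 172.]), array([175., 133.]), array([187., 140.]), array([191., 137.])]
```

Lever open, box unmoved. The finger at (570,150) hides part of the bar in the right crop, and triangulation puts the bar at (451,-152,137), on the finger's line.

Call:
send_rows(
  steps=[
    [[-0.1,-0.25,0],[0,0,0]],
    [[-0.2,-0.45,0],[0,0,0]],
    [[-0.25,-0.55,0],[0,0,0]],
    [[-0.3,-0.65,0],[0,0,0]],
    [[-0.35,-0.75,0.05],[0,0,0]],
    [[-0.4,-0.85,0.1],[0,0,0]],
  ],
)

```text
time: 9.02
tool_pos: [451.8, -146.9, 128.3]
tcp_rot: [-180.0, 0.0, 157.6]
ft_force: [2.2, 1.4, 0.8]
finger_gap: -0.1
grip_force: 1.1
```

Call:
send_rows(
  steps=[
    [[-0.05,-0.12,0.03],[0,0,0]],
    [[-0.1,-0.24,0.06],[0,0,0]],
    [[-0.15,-0.36,0.1],[0,0,0]],
    [[-0.2,-0.48,0.1],[0,0,0]],
  ],
)

```text
time: 9.52
tool_pos: [445.4, -161.2, 130.9]
tcp_rot: [-180.0, -0.0, 157.6]
ft_force: [0.1, 0.1, 0.4]
finger_gap: 0.0
grip_force: 0.1
```

Call:
send_rows(
  steps=[
    [[-0.06,-0.14,0],[0,0,0]],
    [[-0.12,-0.28,0],[0,0,0]],
    [[-0.18,-0.42,0],[0,0,0]],
    [[-0.18,-0.42,0],[0,0,0]],
  ],
)

```text
time: 10.02
tool_pos: [440.2, -173.8, 131.1]
tcp_rot: [-180.0, -0.0, 157.6]
ft_force: [-0.3, 0.1, 0.5]
finger_gap: 0.1
grip_force: 0.0
```

```bash
python3 - <<'E'
from h import *
t=[];M=model(466,-112,1.152,0,1.1)
for c in("scene","side"):
    s=snapshot(c);u,v=proj(s,[440,-130,110])[0].astype(int)
    for n,k in(("latch_tip","tip"),("lid_mid","mid"),("butter_box","box")):
        f=finder.pinpoint(n,c)
        print(c,n,[((np.array(g["at"])*[560,420]).round(1),round(g["confidence"],2)) for g in f[:1]],proj(s,M[k])[0].round(1))
    t.append(cv2.resize(s["img"][v-60:v+40,u-67:u+67,::-1],(400,300),interpolation=cv2.INTER_CUBIC))
cv2.imwrite("pics/d.png",np.hstack(t))
s=sense();print(s["tool_pos"],s["ft_force"])
E
```

```text
scene latch_tip [(array([213.3, 214. ]), 0.64)] [213.3 213.2]
scene lid_mid [(array([239.9, 186.2]), 0.77)] [241.1 188.6]
scene butter_box [(array([242.2, 204. ]), 0.71)] [243.2 205.4]
side latch_tip [(array([320.3, 192.4]), 0.59)] [320.1 190.7]
side lid_mid [(array([306.4, 229.9]), 0.56)] [306. 231.]
side butter_box [(array([302. , 260.8]), 0.72)] [305.  259.3]
[ 440.43419145 -173.36438545  131.10413238] [-0.17871997  0.16979727 -0.56339589]
```

View pics/d.png

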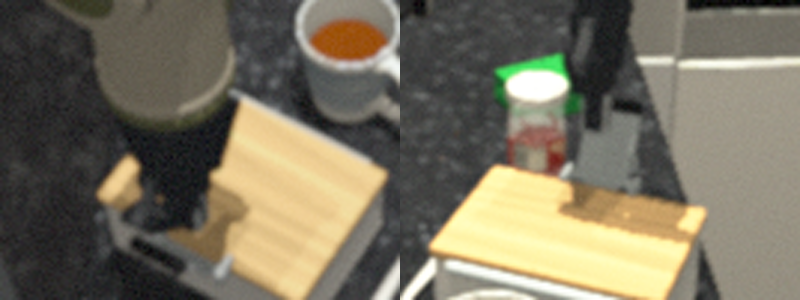

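The lever has snapped forwards: its bar, at (158,252) in the left crop, is out over the front, and the tip matches the latched model within 2 px. The lid is shut and the force is nil. I'll back off, rise clear and check once more.

Call:
send_rows(
  steps=[
    [[0.2,0.5,0],[0,0,0]],
    [[0.4,0.9,0.3],[0,0,0]],
    [[0.4,0.9,1.5],[0,0,0]],
    [[0.4,0.9,3],[0,0,0]],
    [[0.2,1.9,4],[0,0,0]],
    [[-0.5,3.6,4],[0,0,0]],
    [[-1,5.3,4],[0,0,0]],
    [[-1.3,6.5,4],[0,0,0]],
    [[-1.3,6.5,4],[0,0,0]],
  ],
)

```text
time: 11.55
tool_pos: [401.1, 24.2, 252.0]
tcp_rot: [179.9, 0.1, 157.9]
ft_force: [0.4, -0.2, -0.3]
finger_gap: -0.1
grip_force: 0.0
```

```bash
python3 - <<'E'
from h import *
M=model(466,-112,1.152,0,1.1)
for c in("scene","side"):
    s=snapshot(c)
    for n,k in(("latch_tip","tip"),("lid_mid","mid"),("butter_box","box")):
        f=finder.pinpoint(n,c)
        print(c,n,[((np.array(g["at"])*[560,420]).round(1),round(g["confidence"],2)) for g in f[:1]],proj(s,M[k])[0].round(1))
s=sense();print(s["time"],s["tool_pos"],s["ft_force"],abs(s["qd"]).max())
E
```

```text
scene latch_tip [(array([213.9, 214.7]), 0.6)] [213.3 213.2]
scene lid_mid [(array([242. , 185.8]), 0.85)] [241.1 188.6]
scene butter_box [(array([241.3, 205.9]), 0.63)] [243.2 205.4]
side latch_tip [(array([316.7, 190.9]), 0.66)] [320.1 190.7]
side lid_mid [(array([305.7, 228.4]), 0.8)] [306. 231.]
side butter_box [(array([303.4, 258. ]), 0.9)] [305.  259.3]
11.95 [401.50542972  20.85422182 251.00337193] [-0.20931139 -1.3119581   0.88091431] 0.1393882997152693
```

```bash
python3 -c "
from h import *
print(order.hand_in())"
```

```text
the job is handed in; nothing more can be done
None
```

The lid is shut, the latch has snapped over forwards and stayed there, and the job is handed in; the final check showed the box where it started and the robot clear of everything, though the hand-in returned no verdict.

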